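# Bring the shaft without its bearing to the loading place and point it out

### The arm

A 6-joint arm with a two-finger parallel gripper is mounted at the origin on a cart in front of the work surface, level with it; the furniture and walls round the work are solid. World frame = base frame: x ahead of the robot, y to its left, z up, the work surface at z = 0. Lengths are in mm, angles in rad, forces in N, time in s.
With the tool pointing down it reaches from about 275 to 825 mm from the base axis. Payload 5.2 kg.
Tool frame: the origin (TCP) lies on the centre line of the jaws, within the pads' length; the fingertips stand 17 mm ahead of it and the grasp point (between the pads) lies 2 mm behind it; z points along the fingers, y is the line along which they close (so a half turn about z gives the same grasp; the last joint's range is limited). The gripper opens to 93 mm and grips with 3 to 60 N. Pads are 15 mm wide; open, the fingers measure 128 mm over their backs; the gripper's body (75 mm by 188 mm) begins 65 mm behind the grasp point.
Start: joints at [0.982, 0.259, 1.535, -0, 1.348, -0.203], TCP at [206.944, 509.587, 235.653] pointing down, gripper open.
Joint ranges: [-3.14, 3.14], [-0.91, 2.08], [0.19, 2.58], [-1.22, 4.36], [0.22, 2.71], [-3.12, 3.12]. Speed limits (rad/s): [2.57, 2.57, 3.14, 3.14, 3.14, 3.14].

### API

Orientations are given as a unit quaternion [x, y, z, w].
In Python, from plant import get_state, get_image, calibration, close_job gives the robot as it stands. The module is installed in compiled form; this text tells all that it offers.
- The arm moves only by the tool move_arm, never from a script. Its argument "series" is a list of rows, each a list of 3 entries, a list of its own where there are three numbers: the shift along the tool's x, y, z each as a share of 750 mm, from -1 to 1, then the turn about the tool's z as a share of 180 degrees, from -1 to 1, then the opening, from 0 (shut) to 1 (fully open). A call has 1 to 5 rows; each row shifts and turns the commanded pose from where the row before left it, along the tool's axes as they then stand; what a row does not reach is not made up. A row lasts 1/12 s, in which the tool goes at most 41.7 mm and 7.16 degrees, less where a joint would pass 70% of its speed; a pose out of reach is approached as far as the arm can. A call with a number of a shift or a turn outside -1 to 1 is refused whole. A call with a gripper value outside its range is refused whole. The fingers move at their own pace and stop on an object; "grip_force" is the grip in N (left out, the last holds). Time passes only in rows, so rows that do not move let the fingers close. It gives the time, the measured TCP pose, the force, the opening and the grip force at its end, in the units of the state.
- get_state(): the state, without advancing time (a new reading comes with each control period).
- get_image(name): name is "scene" or "top"; returns the picture (420x560x3 uint8, red, green, blue); there is no depth.
- calibration(name): a dict with "fovy" (degrees; the focal length in pixels is half the picture's height over the tangent of half this angle, whatever the lens; pixels are square), "cx", "cy" (the principal point, pixels), "R" (3x3) and "t" (3): a world point X has camera coordinates R X + t. Camera axes: x right, y down, z forward; pixel columns grow to the right and rows downward; lengths in mm; the calibration is good to about 2 mm. A picture is of the moment at which its call begins. calibration takes no time and is no camera call.
- close_job(): hands the job in; it is judged then, once.
The state is a dict: "time_s": time; "qpos": joint angles; "qd": joint speeds; "joint_efforts": joint torques, N m; "tcp_pos": TCP position; "orientation": TCP orientation; "ft_force": force on the tool from outside, world axes, zero at the start; "ft_torque": the same for the moment, N m; "finger_gap": finger opening in mm; "grip_force": force on a finger pad.
Only numpy, scipy, OpenCV 4.12 (cv2) and the standard library are available. Lean on these libraries where they do the work, as an engineer would, in place of code of your own. Each camera call takes 0.05 s, during which the arm holds its last target. There are 200 camera calls.

### The job

One of the four worm-wheel shafts on the round index table still lacks its upper bearing: push the table round with the fingertips, by its star handle or rim, until that shaft stands at the loading place next to the index block. Then show the fitter what is missing: point at the bare upper end of that shaft from about 3 cm above it and hold for two seconds, and after that point in the same way, for two seconds, at the loose ball bearing on the bench that belongs on it. Do not touch any of the shafts or the bearing, and leave the other parts and tools where they lie.

Things in the scene. Friction and masses are not known exactly. Their poses are not given: they have to be found in the camera images.
- loading_place (a point): Loading place of the index table, on the dial's top surface (z = 0.040), 70 mm from the table's axis, on the side of the index block: a grey block 22 x 36 mm and 50 mm high with a spring plunger, fixed on the table's base outside the rim of the dial, at 128 to 150 mm from the axis (the plunger's knob reaches 158 mm), roughly on the robot's side. A shaft is there when its axis is within about 1 cm of this point, seen from above. The base never moves during a run.
- dial (a joint): Turn of the dial in rad, 0 at the start of a run, growing counter-clockwise seen from above. The dial is a round aluminium plate, 236 mm across, its top 40 mm above the bench, with four nests (rings 9 mm high) at 70 mm from the axis and 90 degrees apart. It turns freely both ways against a light friction of about 0.15 N m, has no click stops and stays where it is left. The index bushes in its rim stand at the nests.
- dial_centre (a point): Point on the vertical axis of the dial, at the height of the spokes (z = 0.172). The centre column is 26 mm thick, its hub 42 mm across with its top at z = 0.189. A shelf with blue bins overhangs the bench behind the table, from about x = 0.70 on; there is room for the hand on the robot's side of the axis.
- knob_1 (a point): Centre of a black ball knob, 25 mm across, on the end of one of the four level spokes (10 mm thick) of the star handle, 100 mm from the dial's axis, at z = 0.172. The spokes stand half-way between the nests, above all the shafts, and turn with the dial.
- knob_2 (a point): Centre of a black ball knob, 25 mm across, on the end of one of the four level spokes (10 mm thick) of the star handle, 100 mm from the dial's axis, at z = 0.172. The spokes stand half-way between the nests, above all the shafts, and turn with the dial.
- knob_3 (a point): Centre of a black ball knob, 25 mm across, on the end of one of the four level spokes (10 mm thick) of the star handle, 100 mm from the dial's axis, at z = 0.172. The spokes stand half-way between the nests, above all the shafts, and turn with the dial.
- knob_4 (a point): Centre of a black ball knob, 25 mm across, on the end of one of the four level spokes (10 mm thick) of the star handle, 100 mm from the dial's axis, at z = 0.172. The spokes stand half-way between the nests, above all the shafts, and turn with the dial.
- shaft_bare: The worm-wheel shaft that lacks its upper bearing: an upright steel shaft 116 mm high with a bronze gear 79 mm across at 34 to 54 mm, a ball bearing (62 mm across) only at its foot, and a bare, narrower upper end. Origin: centre of its underside. It stands loose in a nest of the dial (which nest varies; it starts 17 to 142 degrees away from the loading place, to either side); its top is at z = 0.156.
- bare_end (a point): Centre of the top face of the bare upper end of that shaft; z up. This is what is pointed at first.
- shaft_full_1: A complete worm-wheel shaft, 97 mm high, with the same gear and a ball bearing (62 mm across) at its foot and another near its top. Origin: centre of its underside. It stands loose in a nest of the dial; its top is at z = 0.137.
- shaft_full_2: A complete worm-wheel shaft, 97 mm high, with the same gear and a ball bearing (62 mm across) at its foot and another near its top. Origin: centre of its underside. It stands loose in a nest of the dial; its top is at z = 0.137.
- shaft_full_3: A complete worm-wheel shaft, 97 mm high, with the same gear and a ball bearing (62 mm across) at its foot and another near its top. Origin: centre of its underside. It stands loose in a nest of the dial; its top is at z = 0.137.
- bearing_top (a point): Centre of the upper face of the loose ball bearing (steel ring 62 mm outside, 30 mm bore, 16 mm high) that lies flat on the bench in front of or beside the grey circlip case (which is 200 x 130 mm and 56 mm high); z up. The seal and the tape roll lie near it, any of the three in any of the three places, about 0.12 m apart. This is what is pointed at last.
- oil_seal: Black rubber oil seal, 50 mm across, 9 mm high, flat on the bench. Origin: centre of its underside.
- tape_roll: Roll of masking tape, 98 mm across, 24 mm high, flat on the bench. Origin: centre of its underside.
- pliers: Circlip pliers with red handles, 166 x 52 x 12 mm, flat on the bench. Leave alone.
- spanner: Combination spanner, 191 x 32 x 9 mm, flat on the bench. Leave alone.
- hex_key: Black hex key, 93 x 33 x 6 mm, flat on the bench. Leave alone.
- marker: Paint marker, 136 mm long, 16 mm thick, on the bench. Leave alone.
- thread_lock: Small red bottle, 35 mm thick, 109 mm high, upright on the bench. Leave alone.
- spare_bearing: The loose ball bearing itself; origin: centre of its underside. Not to be touched. An orange coiled air hose, which is solid, hangs over the front edge of the bench to the right of the robot, near x = 0.25, y = -0.2 at its lower end; keep the arm clear of it.

How it is judged:
By the outcome, as a careful person would: the job done as asked, in the order asked, and still so for the second after the job is handed in, with the robot touching nothing.
It also fails if it takes over 67 s, if anything falls off the work surface, if the arm or the gripper's body presses on something with over 40 N, if the wrist force passes 120 N, or if a joint passes its speed limit or range.

## Working session

There is one attempt and no reset: what is moved stays moved. The work goes in short steps, Python scripts to look and compute and a tool call to move; the robot and the scene stay as the last step left them, time stands still between calls to the robot, and variables do not carry over. Pictures are saved under pics/ and viewed, at most 10 in all, crops included, and the job is handed in when it is done.

Besides the shell and the picture viewer there is one more tool, called after "Request:" as name(argument=value, ...), one argument or row to a line, values as JSON. move_arm: Moves the arm, as the interface text tells. Its arguments: {"type":"object","properties":{"series":{"type":"array","items":{"type":"array"}},"grip_force":{"type":"number"}},"required":["series"]}

```bash
mkdir -p pics; python3 - <<'E'
from plant import *
import cv2
for n in("scene","top"):
    cv2.imwrite(f"pics/{n}0.png",get_image(n)[:,:,::-1]); print(n,calibration(n))
print(get_state())
E
```

```text
scene {'fovy': 46.99503807491747, 'cx': 284.99633690915675, 'cy': 212.54598452253165, 'R': array([[ 0.6328281 , -0.77409502,  0.01747819],
       [-0.54267481, -0.45951566, -0.70309986],
       [ 0.5522976 ,  0.43545637, -0.71087629]]), 't': array([-298.78782097,  380.38043759, 1172.62851254])}
top {'fovy': 45.37639324370949, 'cx': 280.8811899721475, 'cy': 209.35221341769875, 'R': array([[ 9.94047234e-03, -9.99950519e-01, -3.82648223e-04],
       [-9.95752179e-01, -9.86370590e-03, -9.15440092e-02],
       [ 9.15357052e-02,  1.29101349e-03, -9.95800958e-01]]), 't': array([  34.70335963,  529.94287471, 1832.03931524])}
{'time_s': 0.1, 'qpos': array([ 9.82219786e-01,  2.59259193e-01,  1.53592777e+00,  4.95668359e-06,
        1.34800299e+00, -2.02810427e-01]), 'qd': array([ 0.00140969,  0.00031017, -0.00244844, -0.0007625 , -0.00075196,
       -0.00124543]), 'joint_efforts': array([ 9.37392761e-04, -4.38213050e+01, -2.84641689e+01,  7.20988540e-02,
        3.64135648e-02, -4.87284240e-05]), 'tcp_pos': array([206.67806838, 509.21072268, 234.92510805]), 'orientation': array([ 1.91689758e-01,  9.81455245e-01, -7.36009538e-04, -3.10069409e-04]), 'ft_force': array([ 0.35854314,  0.87217449, -0.23821795]), 'ft_torque': array([ 0.01470337, -0.00059444, -0.05742309]), 'grip_force': 0.0, 'finger_gap': 92.909595750123}
```

View pics/scene0.png

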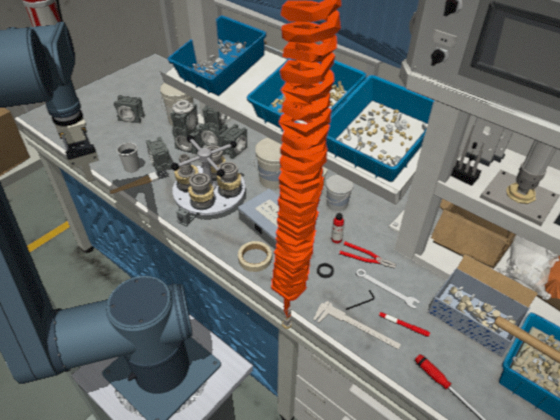

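View pics/top0.png

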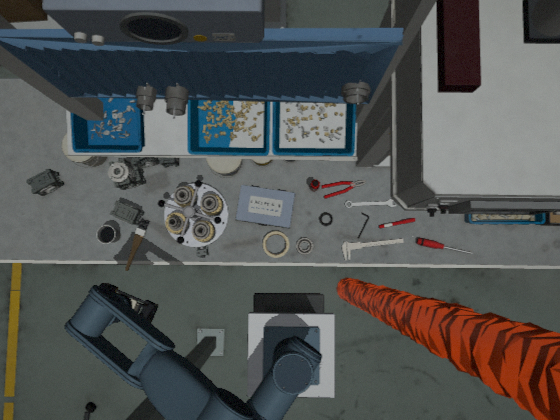

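The top view shows the table at about (197,212) with the index block at (203,252). The tape roll is at (275,243), the bearing at (305,245), and the seal at (326,219). I'll zoom in on the dial and the bearing.

```bash
cat > h.py <<'E'
from plant import *
import numpy as np, cv2
def ray(n,u,v,z):
    c=calibration(n); f=210/np.tan(np.radians(c['fovy']/2))
    R,t=c['R'],c['t']; C=-R.T@t; d=R.T@np.array([(u-c['cx'])/f,(v-c['cy'])/f,1])
    return C+d*(z-C[2])/d[2]
def proj(n,X):
    c=calibration(n); f=210/np.tan(np.radians(c['fovy']/2)); p=c['R']@np.array(X,float)+c['t']
    return np.array([c['cx'],c['cy']])+f*p[:2]/p[2]
E
python3 - <<'E'
from h import *
a=cv2.imread("pics/top0.png")[170:265,150:240]; b=cv2.imread("pics/scene0.png")[125:230,165:255]
a=cv2.resize(a,None,fx=4.4,fy=6*4.4/6,interpolation=cv2.INTER_CUBIC); b=cv2.resize(b,None,fx=4.4,fy=4.4,interpolation=cv2.INTER_CUBIC)
h=max(a.shape[0],b.shape[0]); o=np.zeros((h,a.shape[1]+b.shape[1],3),np.uint8); o[:a.shape[0],:a.shape[1]]=a;o[:b.shape[0],a.shape[1]:]=b
cv2.imwrite("pics/crop1.png",o); print(o.shape)
# bearing region
c=cv2.imread("pics/top0.png")[225:265,255:340]; cv2.imwrite("pics/crop2.png",cv2.resize(c,None,fx=8,fy=8,interpolation=cv2.INTER_CUBIC))
print(ray("top",305,245,16),ray("top",326,219,9),ray("top",275,243,24))
print(ray("top",197,212,40),ray("top",203,252,50))
E
```

```text
(462, 792, 3)
[399.19689087 -50.28992647  16.        ] [ 496.60758835 -128.19114173    9.        ] [405.26227508  60.33104892  24.        ]
[515.34880722 347.06146363  40.        ] [369.55350749 320.01218127  50.        ]
```

View pics/crop1.png

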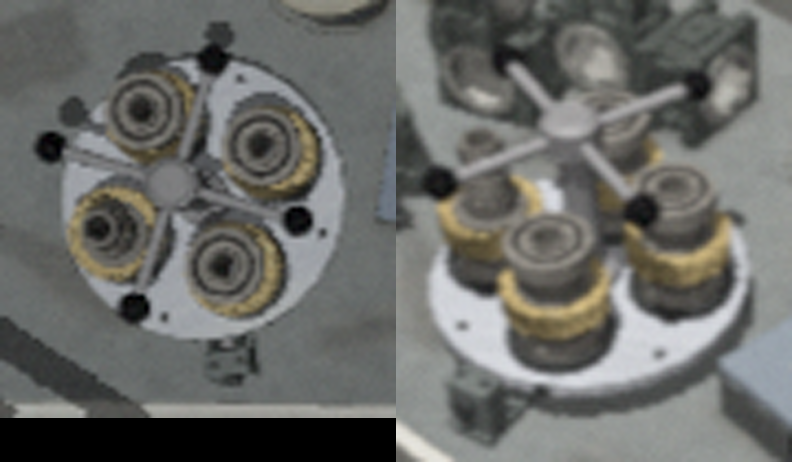

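View pics/crop2.png

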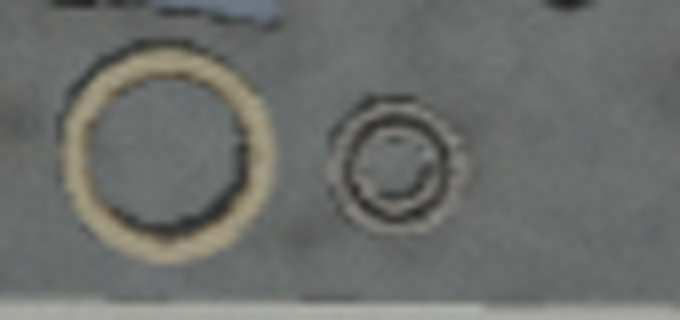

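The crops show the bare shaft at lower left, at crop (100,228). The knobs are at (212,59), (50,147), (298,218) and (134,306), and the block is at about (232,360). The bearing is at crop2 (397,166). Next I'll work out the positions.

```bash
python3 - <<'E'
from h import *
im=cv2.imread("pics/top0.png"); g=im.max(2)
K=[]
for x,y in[(212,59),(50,147),(298,218),(134,306)]:
    u,v=150+x/4.4-.4,170+y/4.4-.4; U,V=int(round(u)),int(round(v))
    w=np.clip(60-g[V-4:V+5,U-4:U+5].astype(float),0,None); yy,xx=np.mgrid[V-4:V+5,U-4:U+5]
    p=((w*xx).sum()/w.sum(),(w*yy).sum()/w.sum()); K.append(ray("top",*p,172)); print((u,v),p,K[-1])
K=np.array(K); c=K.mean(0); print("c",c,np.linalg.norm(K-c,axis=1),np.degrees(np.arctan2(*(K-c)[:,:2].T[::-1])))
def rep(n,u,v,z):
    p=ray(n,u,v,z); d=p-c; print(n,p.round(1),np.hypot(d[0],d[1]).round(1),np.degrees(np.arctan2(d[1],d[0])).round(1))
print("bare");rep("top",150+100/4.4-.4,170+228/4.4-.4,156); rep("scene",165+(478-396)/4.4-.4,125+136/4.4-.4,156)
print("full");[rep("top",150+x/4.4-.4,170+y/4.4-.4,137) for x,y in[(145,110),(262,146),(224,265)]]
print("block");rep("top",150+229/4.4-.4,170+358/4.4-.4,50);rep("scene",165+(478-396)/4.4-.4,125+385/4.4-.4,50)
print("bearing",ray("top",255+397/8-.4,225+166/8-.4,16), ray("top",255+167/8-.4,225+155/8-.4,24))
# hub
rep("top",150+170/4.4-.4,170+183/4.4-.4,189)
E
python3 - <<'E'
import sys;sys.path.insert(0,'.')
from h import *
a=cv2.imread("pics/top0.png")[235:265,185:225]; b=cv2.imread("pics/scene0.png")[200:230,165:205]
cv2.imwrite("pics/blk.png",np.hstack([cv2.resize(i,None,fx=10,fy=10,interpolation=cv2.INTER_CUBIC) for i in(a,b)]))
E
```

```text
(197.78181818181818, 183.0090909090909) (np.float64(198.06730769230768), np.float64(182.8380177514793)) [604.17477725 323.64814884 172.        ]
(160.96363636363637, 203.0090909090909) (np.float64(161.07720057720059), np.float64(202.7987012987013)) [534.36262753 447.87580781 172.        ]
(217.3272727272727, 219.14545454545453) (np.float64(217.1886949293433), np.float64(219.3940149625935)) [479.62858683 255.60907713 172.        ]
(180.05454545454543, 239.14545454545456) (np.float64(180.1682316118936), np.float64(239.36463223787166)) [410.69645569 379.3553082  172.        ]
c [507.21561183 351.62208549 172.        ] [100.91392813 100.00869723  99.89765625 100.42449473] [ -16.09351486   74.24963693 -106.03072978  163.9688489 ]
bare
top [472.3 411.2 156. ] 69.0 120.4
scene [474.7 415.1 156. ] 71.3 117.1
full
top [567.4 382.5 137. ] 67.6 27.2
top [539.7 289.3 137. ] 70.3 -62.5
top [445.4 317.  137. ] 70.9 -150.8
block
top [373.2 325.   50. ] 136.6 -168.8
scene [368.5 319.1  50. ] 142.5 -166.8
bearing [397.88071165 -47.43915391  16.        ] [401.7055608   58.54709633  24.        ]
top [505.1 351.5 189. ] 2.1 -175.7
```

View pics/blk.png

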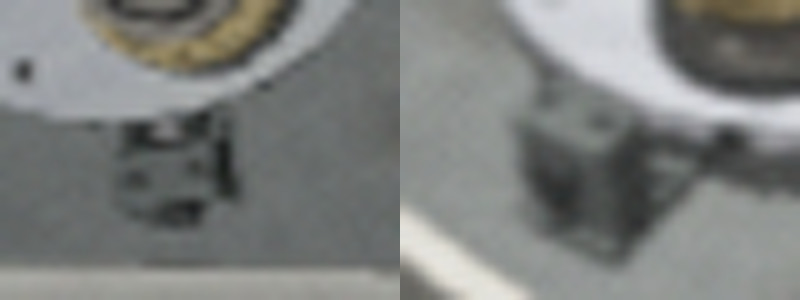

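The measurements agree. The four knobs give a dial centre of (507,352), with radii of 100 to 101 mm and spokes at about -16°, 74°, 164° and -106°. The bare shaft stands at 119° and the block at about -168.5° (191.5°), so the dial needs about +72.5° CCW. I'll push knob 164° along the robot's side with closed fingers.

```bash
cat >> h.py <<'E'
from scipy.spatial.transform import Rotation as Rt
C0=np.array([507.,351.7])
def to(x,y,z,ang=None,p=None,q=None):
    "shares (total) in current tool axes to go to xyz; turn to bring tool y line to ang deg"
    s=get_state(); R=Rt.from_quat(s['orientation']).as_matrix()
    d=R.T@(np.array([x,y,z])-s['tcp_pos'])/750
    a=np.degrees(np.arctan2(R[1,1],R[0,1])); print('t',s['time_s'],'tcp',s['tcp_pos'].round(1),'yang',a.round(2),'F',s['ft_force'].round(1))
    print('shift share',d.round(4),'rows',np.linalg.norm(d)*18,end=' ')
    if ang is not None: t=-((ang-a+90)%180-90); print('turn share',(t/180).round(4))
    else: print()
E
python3 - <<'E'
from h import *
to(433,425,235,62); to(433,425,177,62)
# arc rows
rho=np.hypot(100,30)
for d in(3.,):
    a=np.radians(d); th=np.radians(152.)
    f=lambda th: C0+100*np.array([np.cos(th),np.sin(th)])-30*np.array([-np.sin(th),np.cos(th)])
    D=f(th+a)-f(th); y=np.array([np.cos(th-np.pi/2),np.sin(th-np.pi/2)]); x=np.array([y[1]*1,-y[0]])  # z down: x = y x z
    y*=1
    print(D, "along tool y(62deg)",D@y/750, "x=y×z",D@np.array([-y[1],y[0]])/750, d/180)
E
```

```text
t 0.1 tcp [206.7 509.2 234.9] yang 67.9 F [ 0.4  0.9 -0.2]
shift share [-3.218e-01  9.500e-03 -2.000e-04] rows 5.795543741202167 turn share 0.0328
t 0.1 tcp [206.7 509.2 234.9] yang 67.9 F [ 0.4  0.9 -0.2]
shift share [-0.3219  0.0096  0.0771] rows 5.959948596718463 turn share 0.0328
[-3.74161845 -3.98452428] along tool y(62deg) -0.007032946108876226 x=y×z 0.0019107095503276205 0.016666666666666666
```

Request:
move_arm(
  series=[
    [[-0.04,0.001,0],0,0],
    [[-0.04,0.001,0],0,0],
    [[-0.04,0.001,0],0,0],
    [[-0.04,0.001,0],0,0],
    [[-0.04,0.001,0],0,0],
  ],
)

```text
time_s: 0.52
tcp_pos: [348.2, 455.9, 235.2]
orientation: [0.192, 0.981, -0.0, -0.0]
ft_force: [0.2, 0.2, -0.7]
finger_gap: 63.9
grip_force: 0.0
```

Request:
move_arm(
  series=[
    [[-0.04,0.001,0],0,0],
    [[-0.04,0.001,0],0,0],
    [[-0.04,0.001,0],0,0],
    [[0,0,0],0.033,0],
    [[0,0,0],0,0],
  ],
)

```text
time_s: 0.93
tcp_pos: [433.0, 423.7, 234.7]
orientation: [0.245, 0.969, -0.001, -0.0]
ft_force: [-0.7, 0.4, 0.6]
finger_gap: 31.1
grip_force: 0.0
```

```bash
python3 - <<'E'
from h import *
to(433,425,177,62); print(get_state()['finger_gap'])
E
```

```text
t 0.9333 tcp [433.  423.7 234.7] yang 61.58 F [-0.7  0.4  0.6]
shift share [0.0008 0.0017 0.0769] rows 1.384505806350728 turn share -0.0023
31.097377964951136
```

Request:
move_arm(
  series=[
    [[0,0,0],0,0],
    [[0,0,0],0,0],
    [[0,0,0],0,0],
    [[0,0,0],0,0],
    [[0,0,0.017],0,0],
  ],
)

```text
time_s: 1.35
tcp_pos: [432.0, 426.2, 225.5]
orientation: [0.241, 0.97, 0.002, 0.002]
ft_force: [0.6, -0.3, 0.1]
finger_gap: 1.0
grip_force: 0.0
```

Request:
move_arm(
  series=[
    [[0,0,0.02],0,0],
    [[0,0,0.02],0,0],
    [[0,0,0.02],0,0],
    [[0,0,0],0,0],
    [[0,0,0],0,0],
  ],
)

```text
time_s: 1.77
tcp_pos: [430.7, 424.9, 177.5]
orientation: [0.242, 0.97, -0.001, -0.001]
ft_force: [0.8, -0.1, 0.4]
finger_gap: 0.7
grip_force: 0.0
```

Request:
move_arm(
  series=[
    [[0.002,-0.007,0],-0.0167,0],
    [[0.002,-0.007,0],-0.0167,0],
    [[0.002,-0.007,0],-0.0167,0],
    [[0.002,-0.007,0],-0.0167,0],
    [[0.002,-0.007,0],-0.0167,0],
  ],
)

```text
time_s: 2.18
tcp_pos: [415.5, 404.6, 179.8]
orientation: [0.112, 0.994, 0.002, 0.001]
ft_force: [0.9, 1.8, -0.6]
finger_gap: 0.6
grip_force: 1.0
```

Request:
move_arm(
  series=[
    [[0.002,-0.007,0],-0.0167,0],
    [[0.002,-0.007,0],-0.0167,0],
    [[0.002,-0.007,0],-0.0167,0],
    [[0.002,-0.007,0],-0.0167,0],
    [[0.002,-0.007,0],-0.0167,0],
  ],
)

```text
time_s: 2.6
tcp_pos: [405.0, 379.3, 179.8]
orientation: [-0.019, 1.0, 0.001, 0.002]
ft_force: [0.6, 1.6, -0.7]
finger_gap: 0.4
grip_force: 0.8
```

```bash
python3 - <<'E'
from h import *
s=get_state(); print(s['time_s'],s['tcp_pos'],s['ft_force'],s['finger_gap'])
th=np.radians(182); e=np.array([np.cos(th),np.sin(th)]); print("plan",C0+100*e-30*np.array([-e[1],e[0]]))
to(400,350,177,92)
a=get_image("top")[165:265,140:240]; b=get_image("scene")[115:235,165:265]
cv2.imwrite("pics/c3.png",np.hstack([cv2.resize(i[:,:,::-1],(400,440),interpolation=cv2.INTER_CUBIC) for i in(a,b)]))
E
```

```text
2.6 [404.98871266 379.28069162 179.81731   ] [ 0.56317161  1.6200129  -0.72176356] 0.43274068971090845
plan [406.0139324  378.19177514]
t 2.6 tcp [405.  379.3 179.8] yang 92.22 F [ 0.6  1.6 -0.7]
shift share [ 0.0082 -0.0388  0.0036] rows 0.7160625904821167 turn share 0.0012
```

View pics/c3.png

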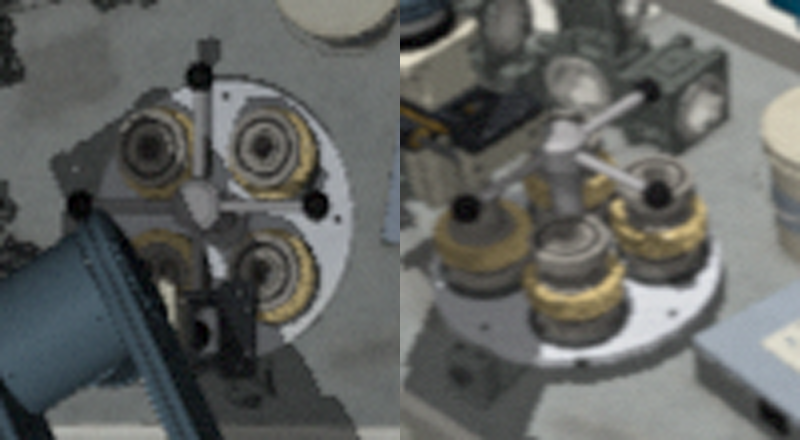

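The dial is following: the spokes are now axis-aligned, about 16° from the start. I'll continue the arc.

Request:
move_arm(
  series=[
    [[0.002,-0.007,0],-0.0167,0],
    [[0.002,-0.007,0],-0.0167,0],
    [[0.002,-0.007,0],-0.0167,0],
    [[0.002,-0.007,0],-0.0167,0],
    [[0.002,-0.007,0],-0.0167,0],
  ],
)

```text
time_s: 3.12
tcp_pos: [401.3, 352.3, 179.3]
orientation: [-0.149, 0.989, 0.001, 0.001]
ft_force: [0.0, 1.3, 0.5]
finger_gap: 0.2
grip_force: 0.8
```

Request:
move_arm(
  series=[
    [[0.002,-0.007,0],-0.0167,0],
    [[0.002,-0.007,0],-0.0167,0],
    [[0.002,-0.007,0],-0.0167,0],
    [[0.002,-0.007,0],-0.0167,0],
    [[0.002,-0.007,0],-0.0167,0],
  ],
)

```text
time_s: 3.53
tcp_pos: [404.5, 325.2, 179.2]
orientation: [-0.277, 0.961, 0.001, 0.001]
ft_force: [-0.2, 1.5, 0.3]
finger_gap: 0.5
grip_force: 0.8
```

Request:
move_arm(
  series=[
    [[0.002,-0.007,0],-0.0167,0],
    [[0.002,-0.007,0],-0.0167,0],
    [[0.002,-0.007,0],-0.0167,0],
    [[0.002,-0.007,0],-0.0167,0],
    [[0.002,-0.007,0],-0.0167,0],
  ],
)

```text
time_s: 3.95
tcp_pos: [414.6, 300.0, 179.1]
orientation: [-0.4, 0.916, 0.0, 0.001]
ft_force: [-0.8, 2.7, 1.2]
finger_gap: 0.3
grip_force: 0.8
```

```bash
python3 - <<'E'
from h import *
th=np.radians(227); e=np.array([np.cos(th),np.sin(th)]); p=C0+100*e-30*np.array([-e[1],e[0]]);print("plan",p)
to(*p,177,137)
a=get_image("top"); cv2.imwrite("pics/top4.png",a[:,:,::-1]); g=a.max(2)
m=(g<45).astype(np.uint8); m[:170]=0;m[265:]=0;m[:,:150]=0;m[:,245:]=0
n,l,st,ce=cv2.connectedComponentsWithStats(m)
for i in range(1,n):
    P=ray("top",*ce[i],172)[:2]-C0; r=np.hypot(*P)
    if 90<r<112 and st[i,4]>8: print(ce[i],st[i,4],r.round(1),np.degrees(np.arctan2(P[1],P[0])))
E
```

```text
plan [416.85955295 299.02458064]
t 3.95 tcp [414.6 300.  179.1] yang 137.17 F [-0.8  2.7  1.2]
shift share [-0.0011 -0.003   0.0029] rows 0.07708443169340064 turn share 0.0009
[168.93548387 190.41935484] 31 99.6 45.25137314687885
[210.11764706 190.58823529] 34 99.5 -44.56840840033218
[211.75       227.62076271] 472 95.9 -125.34222381011496
[162.61538462 228.07692308] 13 106.0 123.63596901471976
```

Request:
move_arm(
  series=[
    [[0.002,-0.007,0],-0.0167,0],
    [[0.002,-0.007,0],-0.0167,0],
    [[0.0013,-0.0047,0],-0.011,0],
    [[0.0013,-0.0047,0],-0.011,0],
    [[0,0,0],0,0],
  ],
)

```text
time_s: 4.42
tcp_pos: [425.1, 284.4, 178.7]
orientation: [-0.477, 0.879, -0.0, 0.001]
ft_force: [0.0, 1.0, 0.4]
finger_gap: 0.6
grip_force: 0.0
```

```bash
cat > k.py <<'E'
from h import *
a=get_image("top"); b=get_image("scene"); g=a.max(2)
cv2.imwrite("pics/t_%d.png"%(get_state()['time_s']*100),a[:,:,::-1]);cv2.imwrite("pics/s_%d.png"%(get_state()['time_s']*100),b[:,:,::-1])
m=(g<45).astype(np.uint8); m[:170]=0;m[265:]=0;m[:,:150]=0;m[:,245:]=0
n,l,st,ce=cv2.connectedComponentsWithStats(m)
for i in range(1,n):
    P=ray("top",*ce[i],172)[:2]-C0; r=np.hypot(*P)
    if 90<r<112 and st[i,4]>8: print(ce[i].round(1),st[i,4],r.round(1),np.degrees(np.arctan2(P[1],P[0])).round(1))
E
python3 k.py; python3 -c "
from h import *
to(416,280,179,130);to(439,338,235,130)"
```

```text
[206.1 187.2] 40 99.5 -34.1
[165.4 194.4] 30 99.9 55.6
[215.9 223.9] 457 101.5 -114.9
t 4.5167 tcp [424.8 284.5 178.4] yang 146.93 F [ 0.  -0.1 -0.9]
shift share [ 0.0114  0.0065 -0.0008] rows 0.23643377000637156 turn share 0.094
t 4.5167 tcp [424.8 284.5 178.4] yang 146.93 F [ 0.  -0.1 -0.9]
shift share [-0.0702  0.023  -0.0754] rows 1.9007637198214165 turn share 0.094
```

The spokes now stand at 55.7°, which puts the bare shaft at about 191° against a target of 191.5°. I'll back off, lift up and check.

Request:
move_arm(
  series=[
    [[0,0.013,0],0,0],
    [[0,0,-0.03],0,0],
    [[0,0,-0.05],0,0],
    [[0,0,-0.05],0,0],
    [[-0.03,0.04,0],0,0],
  ],
)

```text
time_s: 4.93
tcp_pos: [407.8, 323.1, 283.1]
orientation: [-0.475, 0.88, -0.002, 0.006]
ft_force: [2.3, 0.5, -0.4]
finger_gap: 0.8
grip_force: 0.0
```

Request:
move_arm(
  series=[
    [[0.0,0.05,0],0,0],
    [[0.0,0.05,0],0,0],
    [[0,0.05,0],0,0],
    [[0,0,0],0,0],
    [[0,0,0],0,0],
  ],
)

```text
time_s: 5.35
tcp_pos: [306.6, 387.0, 275.7]
orientation: [-0.479, 0.878, 0.0, 0.0]
ft_force: [0.3, 0.3, 0.1]
finger_gap: 0.6
grip_force: 0.0
```

```bash
python3 k.py; ls pics; python3 - <<'E'
from h import *
import glob
t=sorted(glob.glob("pics/t_*.png"),key=lambda s:int(s[7:-4]))[-1]; s=t.replace("t_","s_")
a=cv2.imread(t)[165:265,140:240]; b=cv2.imread(sorted(glob.glob("pics/s_*.png"),key=lambda s:int(s[7:-4]))[-1])[130:230,165:265]
cv2.imwrite("pics/c5.png",np.hstack([cv2.resize(i,(400,400),interpolation=cv2.INTER_CUBIC) for i in(a,b)]))
E
```

```text
[206.1 186.9] 35 100.3 -33.9
[165.4 194.4] 30 99.9 55.6
[213.1 227.8] 28 100.1 -124.0
blk.png
c3.png
crop1.png
crop2.png
s_451.png
s_545.png
scene0.png
t_451.png
t_545.png
top0.png
top4.png
```

View pics/c5.png

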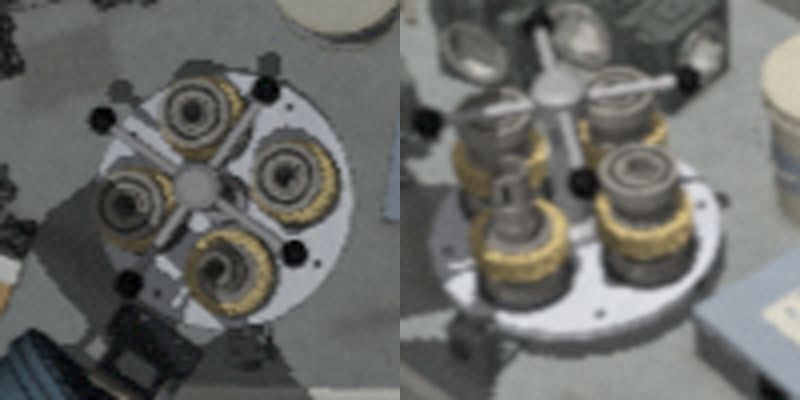

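The bare shaft now stands next to the block, with its bare end at top-crop (213,269) and scene-crop (112,172).

```bash
python3 - <<'E'
from h import *
print(ray("top",140+213/4-.4,165+269/4-.4,156), ray("scene",165+112/4-.4,130+172/4-.4,156))
t=np.radians(190.9); print(C0+70*np.array([np.cos(t),np.sin(t)]))
to(439,338,275,37);to(439,338,203,37)
E
```

```text
[437.25739913 339.9425346  156.        ] [437.48683361 333.10446372 156.        ]
[438.26289011 338.46331899]
t 5.45 tcp [308.8 385.9 275.5] yang 147.1 F [-0.4 -0.5  0.2]
shift share [-0.0407 -0.1805  0.0008] rows 3.3299305537106574 turn share -0.3883
t 5.45 tcp [308.8 385.9 275.5] yang 147.1 F [-0.4 -0.5  0.2]
shift share [-0.0406 -0.1804  0.0968] rows 3.7573365410860107 turn share -0.3883
```

Request:
move_arm(
  series=[
    [[-0.0082,-0.036,0],0,0],
    [[-0.0082,-0.036,0],0,0],
    [[-0.0082,-0.036,0],0,0],
    [[-0.0082,-0.036,0],0,0],
    [[-0.0082,-0.036,0],0,0],
  ],
)

```text
time_s: 5.87
tcp_pos: [441.3, 336.5, 275.2]
orientation: [-0.477, 0.879, -0.0, -0.0]
ft_force: [0.5, 0.6, -0.5]
finger_gap: 0.6
grip_force: 0.0
```

Request:
move_arm(
  series=[
    [[0,0,0],0,0],
    [[0,0,0.03],0,0],
    [[0,0,0.03],0,0],
    [[0,0,0.02],0,0],
    [[0,0,0],0,0],
  ],
)

```text
time_s: 6.28
tcp_pos: [437.8, 336.3, 211.7]
orientation: [-0.477, 0.879, 0.0, -0.004]
ft_force: [-1.0, -0.7, -1.4]
finger_gap: 0.6
grip_force: 0.0
```

```bash
python3 -c "
from h import *
to(438,338,203)"
```

```text
t 6.2833 tcp [437.8 336.3 211.7] yang 146.92 F [-1.  -0.7 -1.4]
shift share [-0.0021  0.001   0.0116] rows 0.21295416479720508
```

Next I lower the last 8 mm and hold for more than 2 s.

Request:
move_arm(
  series=[
    [[-0.002,0.001,0.011],0,0],
    [[0,0,0],0,0],
    [[0,0,0],0,0],
    [[0,0,0],0,0],
    [[0,0,0],0,0],
  ],
)

```text
time_s: 6.7
tcp_pos: [439.6, 340.2, 208.1]
orientation: [-0.478, 0.878, -0.0, 0.001]
ft_force: [0.2, -0.7, -0.1]
finger_gap: 0.6
grip_force: 0.0
```

Request:
move_arm(
  series=[
    [[0,0,0],0,0],
    [[0,0,0],0,0],
    [[0,0,0],0,0],
    [[0,0,0],0,0],
    [[0,0,0],0,0],
  ],
)

```text
time_s: 7.12
tcp_pos: [439.2, 340.0, 207.2]
orientation: [-0.478, 0.878, -0.0, 0.0]
ft_force: [-0.4, 0.4, 0.1]
finger_gap: 0.7
grip_force: 0.0
```

```bash
python3 - <<'E'
from h import *
to(438,338,203)
a=get_image("top")[165:265,140:240]; b=get_image("scene")[100:230,150:280]
cv2.imwrite("pics/c6.png",np.hstack([cv2.resize(i[:,:,::-1],(400,400),interpolation=cv2.INTER_CUBIC) for i in(a,b)]))
E
```

```text
t 7.1167 tcp [439.2 340.  207.2] yang 147.08 F [-0.4  0.4  0.1]
shift share [ 0.003  -0.0001  0.0056] rows 0.11516363111859906
```

View pics/c6.png

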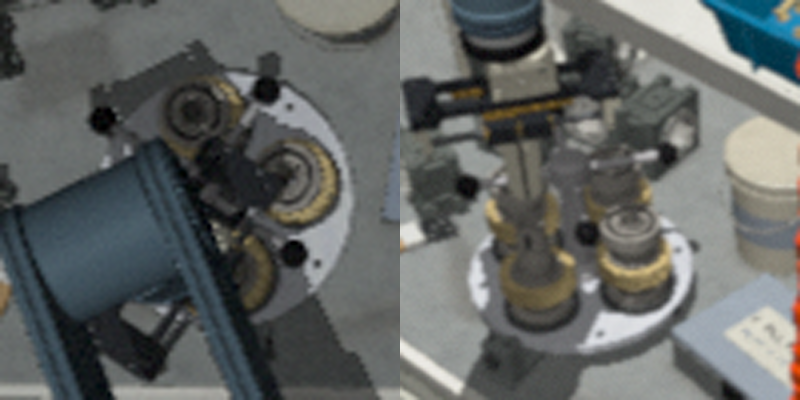

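Request:
move_arm(
  series=[
    [[0,0,0],0,0],
    [[0,0,0],0,0],
    [[0,0,0],0,0],
    [[0,0,0],0,0],
    [[0,0,0],0,0],
  ],
)

```text
time_s: 7.63
tcp_pos: [439.2, 339.9, 207.1]
orientation: [-0.478, 0.878, -0.0, -0.0]
ft_force: [-0.4, -0.8, 0.5]
finger_gap: 0.3
grip_force: 0.0
```

Request:
move_arm(
  series=[
    [[0,0,0],0,0],
    [[0,0,0],0,0],
    [[0,0,0],0,0],
    [[0,0,0],0,0],
    [[0,0,0],0,0],
  ],
)

```text
time_s: 8.05
tcp_pos: [439.2, 340.0, 207.2]
orientation: [-0.478, 0.878, 0.0, 0.0]
ft_force: [-0.4, 1.0, -0.2]
finger_gap: 0.2
grip_force: 0.0
```

Request:
move_arm(
  series=[
    [[0,0,0],0,0],
    [[0,0,0],0,0],
    [[0,0,0],0,0],
    [[0,0,0],0,0],
    [[0,0,0],0,0],
  ],
)

```text
time_s: 8.47
tcp_pos: [439.2, 339.9, 207.2]
orientation: [-0.478, 0.878, -0.0, -0.0]
ft_force: [-0.2, -0.6, 0.1]
finger_gap: 0.6
grip_force: 0.0
```

Request:
move_arm(
  series=[
    [[0,0,0],0,0],
    [[0,0,0],0,0],
    [[0,0,0],0,0],
    [[0,0,0],0,0],
    [[0,0,0],0,0],
  ],
)

```text
time_s: 8.88
tcp_pos: [439.2, 339.9, 207.2]
orientation: [-0.478, 0.878, -0.0, 0.0]
ft_force: [0.3, 0.1, 0.1]
finger_gap: 0.7
grip_force: 0.0
```

Request:
move_arm(
  series=[
    [[0,0,0],0,0],
    [[0,0,0],0,0],
    [[0,0,0],0,0],
    [[0,0,0],0,0],
    [[0,0,0],0,0],
  ],
)

```text
time_s: 9.3
tcp_pos: [439.2, 339.9, 207.1]
orientation: [-0.478, 0.878, -0.0, 0.0]
ft_force: [0.1, 0.3, 0.1]
finger_gap: 0.3
grip_force: 0.0
```

The picture shows the fingertips directly above the bare end, but about 34 mm up. I'll correct by 4 mm and hold again, since there is plenty of time.

Request:
move_arm(
  series=[
    [[0.002,0,0.0055],0,0],
    [[0,0,0],0,0],
    [[0,0,0],0,0],
    [[0,0,0],0,0],
    [[0,0,0],0,0],
  ],
)

```text
time_s: 9.72
tcp_pos: [438.4, 338.7, 203.0]
orientation: [-0.478, 0.878, -0.0, 0.0]
ft_force: [-0.1, 0.1, 0.5]
finger_gap: 0.4
grip_force: 0.0
```

Request:
move_arm(
  series=[
    [[0,0,0],0,0],
    [[0,0,0],0,0],
    [[0,0,0],0,0],
    [[0,0,0],0,0],
    [[0,0,0],0,0],
  ],
)

```text
time_s: 10.13
tcp_pos: [438.4, 338.7, 203.0]
orientation: [-0.478, 0.879, 0.0, 0.0]
ft_force: [0.8, -0.2, -0.6]
finger_gap: 0.3
grip_force: 0.0
```

Request:
move_arm(
  series=[
    [[0,0,0],0,0],
    [[0,0,0],0,0],
    [[0,0,0],0,0],
    [[0,0,0],0,0],
    [[0,0,0],0,0],
  ],
)

```text
time_s: 10.55
tcp_pos: [438.3, 338.7, 203.0]
orientation: [-0.478, 0.878, 0.0, 0.0]
ft_force: [-0.8, -0.3, -0.0]
finger_gap: 0.6
grip_force: 0.0
```

Request:
move_arm(
  series=[
    [[0,0,0],0,0],
    [[0,0,0],0,0],
    [[0,0,0],0,0],
    [[0,0,0],0,0],
    [[0,0,0],0,0],
  ],
)

```text
time_s: 10.97
tcp_pos: [438.4, 338.7, 203.0]
orientation: [-0.478, 0.879, -0.0, -0.0]
ft_force: [0.3, -0.4, 0.4]
finger_gap: 0.6
grip_force: 0.0
```

Request:
move_arm(
  series=[
    [[0,0,0],0,0],
    [[0,0,0],0,0],
    [[0,0,0],0,0],
    [[0,0,0],0,0],
    [[0,0,0],0,0],
  ],
)

```text
time_s: 11.38
tcp_pos: [438.4, 338.7, 203.0]
orientation: [-0.478, 0.878, 0.0, -0.0]
ft_force: [0.6, 0.5, -0.9]
finger_gap: 0.6
grip_force: 0.0
```

Request:
move_arm(
  series=[
    [[0,0,0],0,0],
    [[0,0,0],0,0],
    [[0,0,0],0,0],
    [[0,0,0],0,0],
    [[0,0,0],0,0],
  ],
)

```text
time_s: 11.8
tcp_pos: [438.4, 338.7, 203.0]
orientation: [-0.478, 0.878, 0.0, -0.0]
ft_force: [-0.0, -1.4, -1.2]
finger_gap: 0.5
grip_force: 0.0
```

Request:
move_arm(
  series=[
    [[0,0,0],0,0],
    [[0,0,0],0,0],
    [[0,0,0],0,0],
    [[0,0,-0.03],0,0],
    [[0,0,-0.05],0,0],
  ],
)

```text
time_s: 12.22
tcp_pos: [436.1, 337.5, 259.5]
orientation: [-0.478, 0.879, 0.0, -0.005]
ft_force: [-0.7, 0.4, -0.2]
finger_gap: 0.8
grip_force: 0.0
```

```bash
python3 -c "
from h import *
to(398,-48,265,175);print(get_state()['qpos'])"
```

```text
t 12.2167 tcp [436.1 337.5 259.5] yang 147.07 F [-0.7  0.4 -0.2]
shift share [ 0.4591 -0.2367 -0.0048] rows 9.298413960432743 turn share -0.1552
[ 4.56310252e-01  2.52372388e-01  1.48459549e+00  7.68581687e-06
  1.41401004e+00 -2.11054121e+00]
```

Request:
move_arm(
  series=[
    [[0,0,0],0.035,0],
    [[0,0,0],0.035,0],
    [[0,0,0],0.035,0],
    [[0,0,0],0.035,0],
    [[0,0,0],0.035,0],
  ],
)

```text
time_s: 12.63
tcp_pos: [438.4, 338.7, 263.1]
orientation: [-0.219, 0.976, 0.0, 0.0]
ft_force: [-0.1, 0.6, -1.5]
finger_gap: 0.8
grip_force: 0.0
```

Request:
move_arm(
  series=[
    [[0,0,0],0.035,0],
    [[0,0,0],0.035,0],
    [[0,0,0],0.035,0],
    [[0,0,0],0.035,0],
    [[0,0,0],0,0],
  ],
)

```text
time_s: 13.05
tcp_pos: [438.3, 338.7, 263.0]
orientation: [-0.001, 1.0, 0.0, -0.0]
ft_force: [-0.4, -0.8, -0.0]
finger_gap: 0.3
grip_force: 0.0
```

```bash
python3 -c "
from h import *
to(398,-48,265)"
```

```text
t 13.05 tcp [438.3 338.7 263. ] yang 90.16 F [-0.4 -0.8 -0. ]
shift share [ 0.0552 -0.5154 -0.0027] rows 9.331196235300952
```

Request:
move_arm(
  series=[
    [[0.0037,-0.0344,0],0,0],
    [[0.0037,-0.0344,0],0,0],
    [[0.0037,-0.0344,0],0,0],
    [[0.0037,-0.0344,0],0,0],
    [[0.0037,-0.0344,0],0,0],
  ],
)

```text
time_s: 13.47
tcp_pos: [425.0, 208.6, 263.0]
orientation: [-0.005, 1.0, -0.0, 0.0]
ft_force: [-0.2, -0.3, 0.1]
finger_gap: 0.5
grip_force: 0.0
```

Request:
move_arm(
  series=[
    [[0.0037,-0.0344,0],0,0],
    [[0.0037,-0.0344,0],0,0],
    [[0.0037,-0.0344,0],0,0],
    [[0.0037,-0.0344,0],0,0],
    [[0.0037,-0.0344,0],0,0],
  ],
)

```text
time_s: 13.88
tcp_pos: [412.0, 79.4, 263.2]
orientation: [-0.005, 1.0, -0.0, 0.0]
ft_force: [0.0, -0.7, -0.2]
finger_gap: 0.4
grip_force: 0.0
```

Request:
move_arm(
  series=[
    [[0.0037,-0.0344,0],0,0],
    [[0.0037,-0.0344,0],0,0],
    [[0.0037,-0.0344,0],0,0],
    [[0.0037,-0.02,0],0,0],
    [[0.003,-0.014,0],0,0],
  ],
)

```text
time_s: 14.3
tcp_pos: [399.4, -24.2, 263.2]
orientation: [-0.004, 1.0, -0.0, 0.0]
ft_force: [0.3, 0.8, -0.7]
finger_gap: 0.2
grip_force: 0.0
```

Request:
move_arm(
  series=[
    [[0,0,0.04],0,0],
    [[0,0,0.04],0,0],
    [[0,0,0.04],0,0],
    [[0,0,0],0,0],
    [[0,0,0],0,0],
  ],
)

```text
time_s: 14.72
tcp_pos: [398.7, -22.2, 172.6]
orientation: [-0.004, 1.0, 0.001, -0.002]
ft_force: [0.7, -0.1, -0.3]
finger_gap: 0.4
grip_force: 0.0
```

```bash
python3 - <<'E'
from h import *
to(398,-48,63)
a=get_image("top")[205:275,250:350]; b=get_image("scene")[180:320,200:400]
cv2.imwrite("pics/c7.png",np.hstack([cv2.resize(i[:,:,::-1],(400,280),interpolation=cv2.INTER_CUBIC) for i in(a,b)]))
E
```

```text
t 14.7167 tcp [398.7 -22.2 172.6] yang 90.5 F [ 0.7 -0.1 -0.3]
shift share [ 0.0008 -0.0346  0.146 ] rows 2.701204317791511
```

View pics/c7.png

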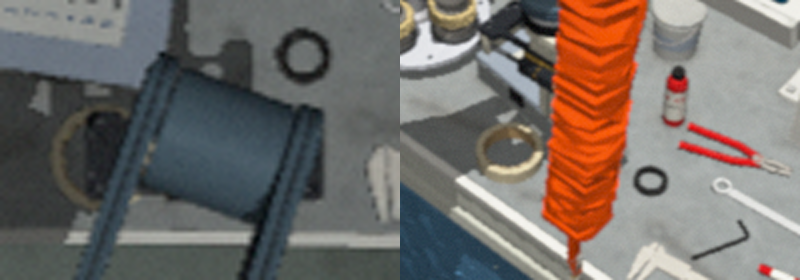

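The hand hides the bearing and the hose blocks the other view, so I'll rely on the first measurement: bearing top at (398,-48,16).

Request:
move_arm(
  series=[
    [[0,-0.017,0],0,0],
    [[0,-0.017,0],0,0],
    [[0,0,0.025],0,0],
    [[0,0,0.025],0,0],
    [[0,0,0.025],0,0],
  ],
)

```text
time_s: 15.23
tcp_pos: [402.0, -49.0, 118.6]
orientation: [-0.004, 1.0, -0.001, 0.003]
ft_force: [0.7, -0.2, -0.3]
finger_gap: 0.2
grip_force: 0.0
```

Request:
move_arm(
  series=[
    [[0,0,0.02],0,0],
    [[0,0,0.02],0,0],
    [[0,0,0],0,0],
    [[0,0,0],0,0],
    [[0,0,0],0,0],
  ],
)

```text
time_s: 15.65
tcp_pos: [401.2, -48.5, 88.4]
orientation: [-0.004, 1.0, -0.001, 0.001]
ft_force: [0.6, -0.5, 0.0]
finger_gap: 0.4
grip_force: 0.0
```

Request:
move_arm(
  series=[
    [[0,0,0],0,0],
    [[0,0,0],0,0],
    [[0,0,0],0,0],
    [[0,0,0],0,0],
    [[0,0,0],0,0],
  ],
)

```text
time_s: 16.07
tcp_pos: [399.9, -48.0, 87.0]
orientation: [-0.003, 1.0, -0.0, 0.0]
ft_force: [-0.3, -0.2, -0.2]
finger_gap: 0.9
grip_force: 0.0
```

```bash
python3 -c "
from h import *
to(398,-48,63)"
```

```text
t 16.0667 tcp [399.9 -48.   87. ] yang 90.38 F [-0.3 -0.2 -0.2]
shift share [0.0026 0.0001 0.032 ] rows 0.5784034856575613
```

Request:
move_arm(
  series=[
    [[0.002,0,0.011],0,0],
    [[0,0,0.011],0,0],
    [[0,0,0.01],0,0],
    [[0,0,0],0,0],
    [[0,0,0],0,0],
  ],
)

```text
time_s: 16.48
tcp_pos: [397.6, -47.7, 61.9]
orientation: [-0.003, 1.0, 0.0, -0.001]
ft_force: [-0.1, -0.3, 0.2]
finger_gap: 0.6
grip_force: 0.0
```

Request:
move_arm(
  series=[
    [[0,0,0],0,0],
    [[0,0,0],0,0],
    [[0,0,0],0,0],
    [[0,0,0],0,0],
    [[0,0,0],0,0],
  ],
)

```text
time_s: 16.9
tcp_pos: [398.5, -48.0, 63.0]
orientation: [-0.003, 1.0, -0.0, 0.0]
ft_force: [-0.0, -0.0, 0.3]
finger_gap: 0.3
grip_force: 0.0
```

Request:
move_arm(
  series=[
    [[0,0,0],0,0],
    [[0,0,0],0,0],
    [[0,0,0],0,0],
    [[0,0,0],0,0],
    [[0,0,0],0,0],
  ],
)

```text
time_s: 17.32
tcp_pos: [398.3, -48.0, 62.8]
orientation: [-0.003, 1.0, -0.0, -0.0]
ft_force: [-1.2, -0.1, 1.2]
finger_gap: 0.4
grip_force: 0.0
```

Request:
move_arm(
  series=[
    [[0,0,0],0,0],
    [[0,0,0],0,0],
    [[0,0,0],0,0],
    [[0,0,0],0,0],
    [[0,0,0],0,0],
  ],
)

```text
time_s: 17.73
tcp_pos: [398.3, -48.0, 62.8]
orientation: [-0.003, 1.0, -0.0, -0.0]
ft_force: [0.1, 0.6, -0.6]
finger_gap: 0.1
grip_force: 0.0
```

Request:
move_arm(
  series=[
    [[0,0,0],0,0],
    [[0,0,0],0,0],
    [[0,0,0],0,0],
    [[0,0,0],0,0],
    [[0,0,0],0,0],
  ],
)

```text
time_s: 18.15
tcp_pos: [398.3, -48.0, 62.8]
orientation: [-0.003, 1.0, 0.0, -0.0]
ft_force: [-0.1, 0.2, -0.3]
finger_gap: 0.4
grip_force: 0.0
```

Request:
move_arm(
  series=[
    [[0,0,0],0,0],
    [[0,0,0],0,0],
    [[0,0,0],0,0],
    [[0,0,0],0,0],
    [[0,0,0],0,0],
  ],
)

```text
time_s: 18.57
tcp_pos: [398.3, -48.0, 62.8]
orientation: [-0.003, 1.0, -0.0, -0.0]
ft_force: [-0.2, -1.0, 0.2]
finger_gap: 0.5
grip_force: 0.0
```

Request:
move_arm(
  series=[
    [[0,0,0],0,0],
    [[0,0,0],0,0],
    [[0,0,0],0,0],
    [[0,0,0],0,0],
    [[0,0,0],0,0],
  ],
)

```text
time_s: 18.98
tcp_pos: [398.3, -48.0, 62.8]
orientation: [-0.003, 1.0, 0.0, -0.0]
ft_force: [0.6, -0.0, 0.4]
finger_gap: 0.5
grip_force: 0.0
```

Request:
move_arm(
  series=[
    [[0,0,0],0,0],
    [[0,0,0],0,0],
    [[0,0,0],0,0],
    [[0,0,0],0,0],
    [[0,0,0],0,0],
  ],
)

```text
time_s: 19.4
tcp_pos: [398.3, -48.0, 62.8]
orientation: [-0.003, 1.0, 0.0, -0.0]
ft_force: [-0.0, -0.5, 0.7]
finger_gap: 0.4
grip_force: 0.0
```

```bash
python3 k.py
```

```text
[206.1 186.9] 35 100.3 -33.9
[165.4 194.4] 30 99.9 55.6
[213.1 227.8] 28 100.1 -124.0
[171.6 235.6] 30 101.4 145.9
```

The dial hasn't moved since the push, and both pointings have been held for more than 2 s. I'll raise the hand a little and hand in.

Request:
move_arm(
  series=[
    [[0,0,-0.02],0,0],
    [[0,0,-0.04],0,0],
    [[0,0,-0.04],0,0],
    [[0,0,0],0,0],
    [[0,0,0],0,0],
  ],
)

```text
time_s: 19.92
tcp_pos: [399.5, -48.5, 139.2]
orientation: [-0.003, 1.0, -0.001, 0.002]
ft_force: [-0.1, -0.4, 0.0]
finger_gap: 0.7
grip_force: 0.0
```

```bash
python3 -c "
from plant import *
print(close_job())"
```

```text
the job is handed in; nothing more can be done
None
```

Job handed in at about 20 s: the bare shaft stands within about 1° of the loading place, and I held over its bare end and then over the loose bearing for more than 2 s each at about 3 cm; the bearing's position is from the first top view only, as the hand and hose hid it later.

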